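Fetch the calibration weight from behind the bottles

TASK

The brass calibration weight stands on the grey reagent stand behind two bottles: first clear both bottles, upright, into the empty steel side tray, then set the weight upright in the middle of the balance's round pan and leave it there. Finally put each bottle back on the stand, standing on the very place where it stood at the start. Never let a bottle tip over.

Things in the scene. Friction and masses are not known exactly. Their poses are not given: they have to be found in the camera images.
- amber_bottle_centre (a point): Brown bottle with a black cap, the wider of the two on the stand: round body 63 mm in diameter, straight side up to about 90 mm above its base, then shoulder, neck and cap to 132 mm; about 0.3 kg. It starts upright on one of the two front places of the stand. The point is its centre, 66 mm above its base; z is its axis, its yaw is arbitrary.
- diluent_bottle_centre (a point): Pale bottle with an orange-brown cap, the slimmer of the two on the stand: round body 54 mm in diameter, straight side up to about 90 mm above its base, then shoulder, neck and cap to 131 mm; about 0.26 kg. It starts upright on the other front place of the stand. The point is its centre, 65.5 mm above its base; z is its axis, its yaw is arbitrary.
- weight_centre (a point): Brass calibration weight: round body 31 mm in diameter and 32 mm high with a knob 16 mm in diameter on top, 45 mm high in all; 0.2 kg. It starts upright at the back of the stand, midway between the two bottles' places and 50 mm behind their line, too close to the bottles for a gripper to come down over it. The point is its centre, 22.5 mm above its base; z is its axis, its yaw is arbitrary.
- reagent_stand: Grey plastic stand, fixed: a plate 130 mm (x) by 160 mm (y), 10 mm thick, with strips 18 mm high and 5 mm thick along its two short sides (at y = +-77.5 mm). Thin dark rings mark two equal bottle places at x = -25 mm, y = +-40 mm and one weight place at x = +25 mm, y = 0; either bottle may start on either place. Origin: centre of the underside; x to the back of it, y to its left, z up (it may be turned a little, up to 0.15 rad).
- side_tray: Shallow empty steel tray, fixed: 115 mm (x) by 170 mm (y) outside, walls 4 mm thick and 14 mm high, flat inner floor 4 mm above the bench. Both bottles fit side by side along y, 40 mm either side of the middle. Origin: centre of the underside; x to the back of it, y to its left, z up (it may be turned a little, up to 0.15 rad).
- pan_centre (a point): Centre of the top face of the balance's round steel pan, 90 mm in diameter, 54 mm above the bench. The balance is a fixed white case 150 mm (x) by 125 mm (y), lower than the pan, its display toward the robot; the pan does not move.
Mind the look-alikes: they are no part of the job. What is shaped like the part that bears weight_centre but pink is not meant.

How it is judged:
By the outcome, as a careful person would: the job done as asked, in the order asked, and still so for the second after the job is handed in, with the robot touching nothing.
It also fails if it takes over 134 s, if anything falls off the work surface, if the arm or the gripper's body presses on something with over 40 N, if the wrist force passes 120 N, or if a joint passes its speed limit or range.

ROBOT

A 6-joint arm with a two-finger parallel gripper is mounted at the origin on a cart in front of the work surface, level with it; the furniture and walls round the work are solid. World frame = base frame: x ahead of the robot, y to its left, z up, the work surface at z = 0. Lengths are in m, angles in rad, forces in N, time in s.
With the tool pointing down it reaches from about 0.375 to 0.975 m from the base axis. Payload 3.8 kg.
Tool frame: the origin (TCP) lies between the finger pads; the fingertips stand 17 mm ahead of it and the grasp point (between the pads) lies 2 mm behind it; z points along the fingers, y is the line along which they close (so a half turn about z gives the same grasp; the last joint's range is limited). The gripper opens to 85 mm and grips with 20 to 120 N. Pads are 22 mm wide; open, the fingers measure 114 mm over their backs; the gripper's body (76 mm by 85 mm) begins 54 mm behind the grasp point. The pads swing forward as they close: fully open they stand 13 mm farther back than shut.
Start: joints at [1.189, 0.264, 1.604, -0, 1.274, -0.037], TCP at [0.228, 0.635, 0.248] pointing down, gripper open.
Joint ranges: [-2.63, 2.63], [-0.94, 2.18], [0.31, 2.57], [-1.31, 4.45], [0, 2.66], [-2.55, 2.55]. Speed limits (rad/s): [2.57, 2.57, 3.14, 3.14, 3.14, 3.14].

INTERFACE

Orientations are given as a rotation vector (axis times angle).
In Python, from workcell import bot gives the robot as it stands.
- The arm moves only by the tool play_rows, never from a script. Its argument "steps" is one flat list of numbers, 4 for each row, row after row: the shift along the tool's x, y, z in m, then the turn about the tool's z in rad. A call has 1 to 10 rows; each row is the pose to reach, as a shift and turn from the pose commanded when the call began, along the tool's axes at that moment; what a row does not reach only later rows make up. A row lasts 1/8 s, in which the tool goes at most 62.5 mm and 10.7 degrees, less where a joint would pass 70% of its speed; a pose out of reach is approached as far as the arm can. A call with a gripper value outside its range is refused whole. "jaw" is the closure in counts, from 0 (fully open) to 255 (shut), set as the call begins (left out, the last holds). The fingers move at their own pace and stop on an object; "grip_force" is the grip in N (left out, the last holds). Time passes only in rows, so rows that repeat a pose let the fingers close. It gives the time, the measured TCP pose, the force, the opening and the grip force at its end, in the units of the state.
- bot.read_state(): the state, without advancing time (a new reading comes with each control period).
- bot.read_camera(name): name is "scene" or "top" or "wrist"; returns a dict with "pixels" (400x640x3 uint8, blue, green, red), "mtx" (3x3 intrinsics, pixels), "R" (3x3) and "t" (3): a world point X has camera coordinates R X + t. Camera axes: x right, y down, z forward; pixel columns grow to the right and rows downward; lengths in m; the calibration is good to about 2 mm. The wrist camera is an equidistant fisheye: a pixel r from the principal point sees the ray r / f radians off the axis. A picture is of the moment at which its call begins. There is no depth.
- bot.finish_job(): hands the job in; it is judged then, once.
The state is a dict: "time": time; "q": joint angles; "joint_vel": joint speeds; "joint_torque": joint torques, N m; "tool_pos": TCP position; "tcp_rot": TCP orientation; "wrist_force": force on the tool from outside, world axes, zero at the start; "torque": the same for the moment, N m; "width": opening from 0.0 (shut) to 1.0 (fully open); "grip_force": force on a finger pad.
Only numpy, scipy, OpenCV 4.12 (cv2) and the standard library are available. Lean on these libraries where they do the work, as an engineer would, in place of code of your own. Each camera call takes 0.05 s, during which the arm holds its last target. There are 200 camera calls.

## Working session

There is one attempt and no reset: what is moved stays moved. The work goes in short steps, Python scripts to look and compute and a tool call to move; the robot and the scene stay as the last step left them, time stands still between calls to the robot, and variables do not carry over. Pictures are saved under pics/ and viewed, at most 14 in all, crops included, and the job is handed in when it is done.

Besides the shell and the picture viewer there is one more tool, called after "Emit:" as name(argument=value, ...) on one line, values as JSON. play_rows: Moves the arm, as the interface text tells. Its arguments: {"type":"object","properties":{"steps":{"type":"array"},"jaw":{"type":"number"},"grip_force":{"type":"number"}},"required":["steps"]}

```bash
mkdir -p pics; ls
python3 - <<'E'
from workcell import bot
import cv2
for n in("scene","top"):
    c=bot.read_camera(n); cv2.imwrite(f"pics/{n}0.png",c["pixels"]); print(n,c["mtx"].tolist(),c["R"].tolist(),c["t"].tolist())
print(bot.read_state())
E
```

```text
pics
scene [[362.11665792836095, 0.0, 318.4143577053649], [0.0, 362.11665792836095, 202.18524257442652], [0.0, 0.0, 1.0]] [[-0.5747895536328274, -0.8182334039561158, -0.01053877056222846], [-0.48307663311510984, 0.34968879549891896, -0.8027170814431972], [0.6604952199469311, -0.4563023591358072, -0.5962669045606607]] [0.35208189688898106, 0.3081495583039429, 0.5910105632072217]
top [[419.4116386036901, 0.0, 322.8582381946749], [0.0, 419.4116386036901, 195.95806908233993], [0.0, 0.0, 1.0]] [[0.01138321886911382, -0.999670792729398, 0.022994096893662927], [-0.9985292385552412, -0.01258322222377197, -0.0527353986308766], [0.05300737758527713, -0.022359979477729414, -0.9983437530426517]] [0.05341337909541898, 0.5297209084006975, 0.9754573446681459]
{'time': 0.1, 'q': array([ 1.18908248e+00,  2.64716258e-01,  1.60525190e+00,  6.99469290e-06,
        1.27372049e+00, -3.68776960e-02]), 'joint_vel': array([ 1.71898666e-03, -1.39522675e-03, -4.01040628e-03, -1.69885334e-04,
        2.07292619e-05,  5.13804942e-04]), 'joint_torque': array([ 3.33837315e-04, -5.16716731e+01, -3.68586445e+01, -1.79861918e-04,
        6.47514593e-03,  1.06151052e-05]), 'tool_pos': array([0.22792612, 0.63467551, 0.24705279]), 'tcp_rot': array([-0.53891463, -3.09457395,  0.00321789]), 'wrist_force': array([0.4958447 , 0.24048435, 0.68992538]), 'torque': array([-0.01849603, -0.00495554, -0.03560255]), 'grip_force': 0.0, 'width': 1.0034705519882299}
```

View pics/scene0.png

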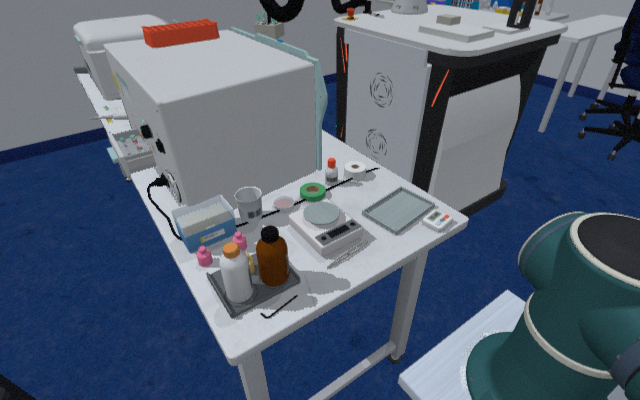

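View pics/top0.png

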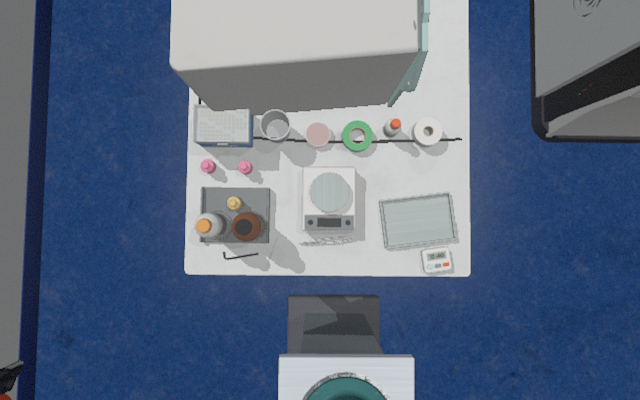

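The top view shows the stand around (235,215), with the diluent cap at (204,226), the amber bottle at (247,226) and the weight at (234,203). The pan is at (330,192) and the tray at (418,220). The pink pieces at (208,166) and (245,167) are decoys. I'll enlarge these areas.

Run:
```python
import cv2
a=cv2.imread("pics/top0.png")
cv2.imwrite("pics/c1.png",cv2.resize(a[150:260,180:300],None,fx=5,fy=5,interpolation=cv2.INTER_CUBIC))
cv2.imwrite("pics/c2.png",cv2.resize(a[160:260,295:465],None,fx=4.7,fy=4.7,interpolation=cv2.INTER_CUBIC))
a=cv2.imread("pics/scene0.png")
cv2.imwrite("pics/c3.png",cv2.resize(a[215:325,195:315],None,fx=5,fy=5,interpolation=cv2.INTER_CUBIC))
```

```text
(no output)
```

View pics/c1.png

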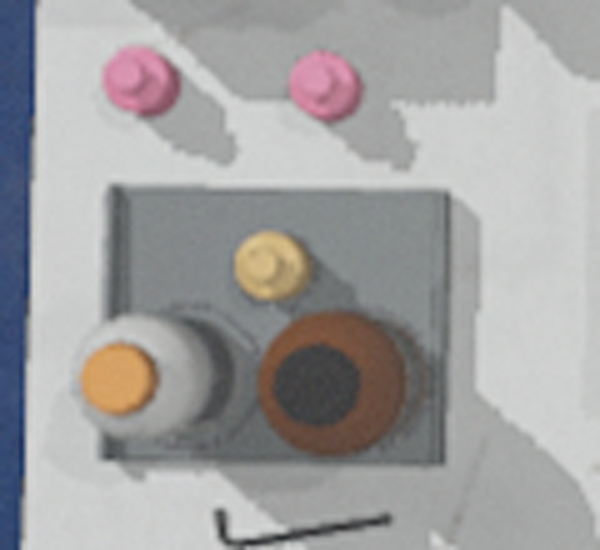

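View pics/c2.png

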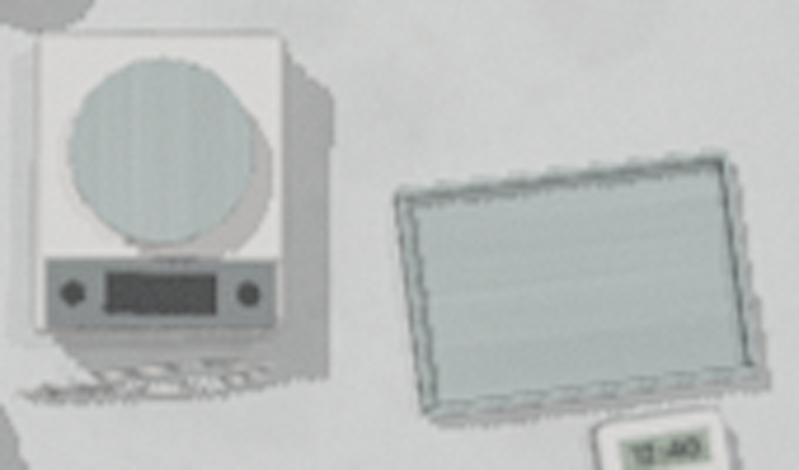

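View pics/c3.png

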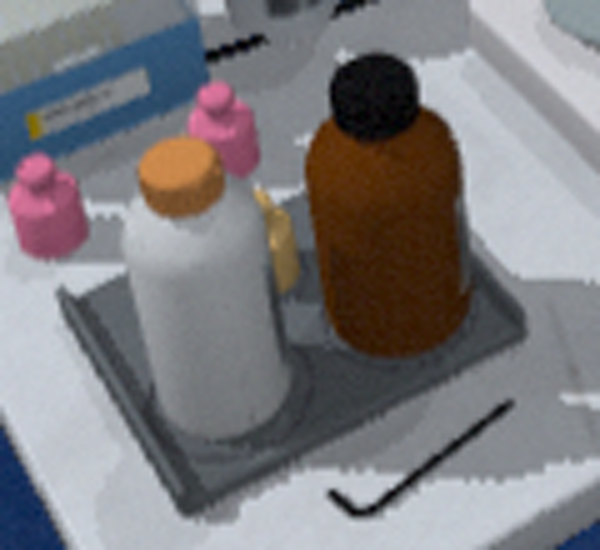

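The crops put the orange cap at (119,379), the black cap at (317,384) and the weight's knob at (263,264) in c1. In c2 the pan centre is at (161,150), and the tray corners are (397,190), (724,157), (757,375) and (430,412).

```bash
cat > h.py <<'E'
import numpy as np
T=dict(K=np.array([[419.4116386036901,0,322.8582381946749],[0,419.4116386036901,195.95806908233993],[0,0,1]]),
R=np.array([[0.01138321886911382,-0.999670792729398,0.022994096893662927],[-0.9985292385552412,-0.01258322222377197,-0.0527353986308766],[0.05300737758527713,-0.022359979477729414,-0.9983437530426517]]),
t=np.array([0.05341337909541898,0.5297209084006975,0.9754573446681459]))
def ray(uv,z,c=T):
    d=c['R'].T@np.linalg.inv(c['K'])@[uv[0],uv[1],1]; o=-c['R'].T@c['t']
    return o+d*(z-o[2])/d[2]
c1=lambda x,y:(180+(x+.5)/5-.5,150+(y+.5)/5-.5)
c2=lambda x,y:(295+(x+.5)/4.7-.5,160+(y+.5)/4.7-.5)
E
python3 - <<'E'
from h import *
np.set_printoptions(precision=4,suppress=True)
dil=ray(c1(119,379),.141);amb=ray(c1(317,384),.142);w=ray(c1(263,264),.055)
print('dil',dil,'amb',amb,'w',w,'pan',ray(c2(161,150),.054))
m=(dil+amb)/2; d=(dil-amb)[:2]; L=np.hypot(*d); yv=d/L; xv=np.array([yv[1],-yv[0]]); print('sep',L,'w rel',(w[:2]-m[:2])@xv,(w[:2]-m[:2])@yv,'yaw',np.arctan2(-yv[0],yv[1]))
tc=np.array([ray(c2(*p),.014) for p in((397,190),(724,157),(757,375),(430,412))]);print(tc,tc.mean(0))
e=tc[0]-tc[1];f=tc[0]-tc[3];print(np.hypot(*e[:2]),np.hypot(*f[:2]),np.arctan2(-e[0],e[1]),np.arctan2(f[1],f[0]))
sc=np.array([ray(c1(*p),.015) for p in((110,186),(450,190),(445,463),(105,463))]);print(sc,sc.mean(0))
print([ray(c1(*p),.03) for p in ((130,75),(312,82))])
from workcell import bot
from scipy.spatial.transform import Rotation as Ro
s=bot.read_state();print(Ro.from_rotvec(s['tcp_rot']).as_matrix())
E
```

```text
dil [0.4593 0.3047 0.141 ] amb [0.4582 0.2244 0.142 ] w [0.5098 0.2641 0.055 ] pan [0.5371 0.0472 0.054 ]
sep 0.08034892336219272 w rel 0.05104703644046606 0.00028464647288001363 yaw -0.014051440352075529
[[ 0.521  -0.0732  0.014 ]
 [ 0.5398 -0.2388  0.014 ]
 [ 0.4303 -0.2549  0.014 ]
 [ 0.4102 -0.0902  0.014 ]] [ 0.4753 -0.1643  0.014 ]
0.1666545119160223 0.11215263674911873 0.11262610265224816 0.15238739109306731
[[0.5468 0.3439 0.015 ]
 [0.547  0.1852 0.015 ]
 [0.4193 0.1852 0.015 ]
 [0.4177 0.3428 0.015 ]] [0.4827 0.2643 0.015 ]
[array([0.5973, 0.3321, 0.03  ]), array([0.5953, 0.2483, 0.03  ])]
[[-0.9411  0.338  -0.0008]
 [ 0.338   0.9411 -0.0019]
 [ 0.0001 -0.0021 -1.    ]]
```

Everything agrees with the given sizes: the bottles are 80.3 mm apart, the weight is 51 mm behind their line, and the tray measures about 167×112 mm. I'll grip front to back (tool y along world x) and start by moving above the amber bottle.

Emit:
play_rows(steps=[-0.035,-0.031,0,0.12,-0.078,-0.068,0,0.27,-0.124,-0.108,0,0.43,-0.17,-0.148,0,0.59,-0.216,-0.188,0,0.75,-0.262,-0.228,0,0.91,-0.309,-0.268,0,1.07,-0.355,-0.308,0,1.226,-0.355,-0.308,0,1.226,-0.355,-0.308,0,1.226], jaw=0, grip_force=40)

```text
time: 1.35
tool_pos: [0.4579, 0.2253, 0.2479]
tcp_rot: [-2.221, -2.22, 0.001]
wrist_force: [-0.9, -0.3, 0.2]
width: 1.001
grip_force: 0.0
```

Emit:
play_rows(steps=[-0.001,0,0.03,0,-0.001,0,0.07,0,-0.001,0,0.11,0,-0.001,0,0.135,0,-0.001,0,0.148,0,-0.001,0,0.156,0,-0.001,0,0.157,0,-0.001,0,0.157,0])

```text
time: 2.35
tool_pos: [0.4589, 0.2249, 0.0923]
tcp_rot: [2.221, 2.221, 0.003]
wrist_force: [1.3, -0.8, -0.1]
width: 1.001
grip_force: 0.0
```

Run:
```python
from workcell import bot
import cv2
c=bot.read_camera("wrist"); cv2.imwrite("pics/w1.png",c["pixels"])
c=bot.read_camera("scene"); cv2.imwrite("pics/s1.png",cv2.resize(c["pixels"][150:330,180:400],None,fx=3,fy=3))
```

```text
(no output)
```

View pics/s1.png

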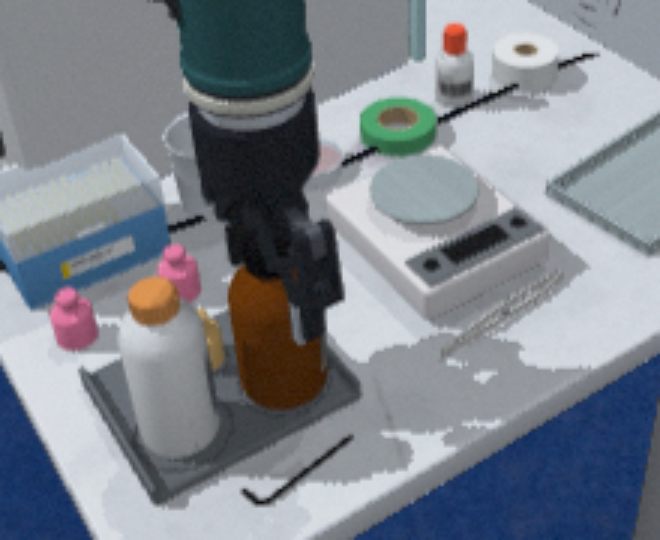

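The fingers straddle the amber body at about shoulder height, roughly at (315,300) in the crop, and nothing else is touched. I'll close here.

Emit:
play_rows(steps=[0,0,0,0,0,0,0,0,0,0,0,0,0,0,0,0,0,0,0,0,0,0,0,0,0,0,0,0], jaw=255, grip_force=45)

```text
time: 3.32
tool_pos: [0.458, 0.2244, 0.092]
tcp_rot: [-2.222, -2.221, 0.0]
wrist_force: [-3.8, 0.2, 6.3]
width: 0.724
grip_force: 48.1
```

Emit:
play_rows(steps=[0,0,-0.005,0,0,0,-0.015,0,0,0,-0.032,0,0,0,-0.052,0,0,0,-0.072,0,0,0,-0.09,0,0,0,-0.103,0,0,0,-0.11,0])

```text
time: 4.32
tool_pos: [0.4585, 0.2245, 0.2024]
tcp_rot: [2.221, 2.221, 0.002]
wrist_force: [-0.3, 0.2, -4.3]
width: 0.723
grip_force: 50.0
```

Emit:
play_rows(steps=[-0.008,0,0,0,-0.025,0.001,0,0,-0.05,0.003,0,0,-0.08,0.004,0,0,-0.115,0.006,0,0,-0.15,0.008,0,0,-0.185,0.01,0,0,-0.22,0.012,0,0,-0.255,0.013,0,0,-0.29,0.015,0,0])

```text
time: 5.58
tool_pos: [0.4718, -0.0676, 0.2003]
tcp_rot: [-2.221, -2.22, 0.002]
wrist_force: [-0.0, 0.1, -4.0]
width: 0.728
grip_force: 50.0
```

Emit:
play_rows(steps=[-0.033,0.002,0,0,-0.063,0.003,0,0,-0.09,0.005,0,0,-0.113,0.006,0,0,-0.129,0.007,0,0,-0.137,0.007,0,0,-0.138,0.007,0,0,-0.138,0.007,0,0])

```text
time: 6.58
tool_pos: [0.48, -0.203, 0.2011]
tcp_rot: [-2.221, -2.221, -0.0]
wrist_force: [-0.3, -0.5, -3.2]
width: 0.726
grip_force: 50.0
```

Run:
```python
from workcell import bot
import cv2
print(bot.read_state())
c=bot.read_camera("scene"); cv2.imwrite("pics/s2.png",cv2.resize(c["pixels"][110:330,190:470],None,fx=2.5,fy=2.5))
```

```text
{'time': 6.575, 'q': array([-4.48166143e-01,  8.29617251e-03,  1.98210766e+00,  3.49080159e-04,
        1.15170740e+00, -4.48707491e-01]), 'joint_vel': array([ 0.00769575, -0.00372228,  0.00220194,  0.0005018 , -0.0005773 ,
       -0.00076379]), 'joint_torque': array([-3.24007720e-01, -3.75608003e+01, -3.72529435e+01, -2.90805293e-02,
       -5.82338354e-03, -7.35655369e-03]), 'tool_pos': array([ 0.48001097, -0.20304151,  0.20113286]), 'tcp_rot': array([-2.22057748e+00, -2.22146415e+00, -2.03303841e-04]), 'wrist_force': array([-0.27101499, -0.5043492 , -3.23877543]), 'torque': array([ 0.01261154, -0.02777139,  0.02176466]), 'grip_force': 49.99630630016327, 'width': 0.7264444970778504}
```

View pics/s2.png

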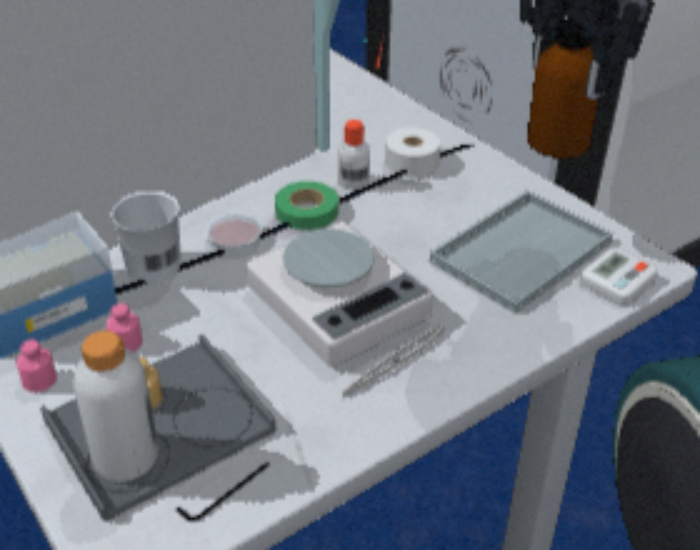

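The amber bottle hangs upright at (565,100), above the far part of the tray. I'll lower it.

Emit:
play_rows(steps=[-0.001,0,0.015,0,-0.001,0,0.04,0,-0.001,0,0.065,0,-0.001,0,0.088,0,-0.001,0,0.102,0,-0.001,0,0.109,0,-0.001,0,0.112,0,-0.001,0,0.114,0,-0.001,0,0.115,0,-0.001,0,0.115,0])

```text
time: 7.88
tool_pos: [0.4804, -0.2047, 0.0867]
tcp_rot: [2.221, 2.221, 0.0]
wrist_force: [0.5, 0.6, -5.0]
width: 0.728
grip_force: 50.1
```

Emit:
play_rows(steps=[0,0,0.001,0,0,0,0.001,0,0,0,0.001,0])

```text
time: 8.25
tool_pos: [0.4805, -0.2049, 0.086]
tcp_rot: [2.221, 2.221, 0.0]
wrist_force: [-1.1, 0.9, 3.1]
width: 0.724
grip_force: 50.6
```

Contact. I'll release, go straight up, then move over the diluent bottle.

Emit:
play_rows(steps=[0,0,0,0,0,0,0,0,0,0,0,0,0,0,0,0,0,0,0,0,0,0,-0.01,0,0,0,-0.035,0,0,0,-0.075,0,0,0,-0.12,0,0,0,-0.15,0], jaw=0)

```text
time: 9.5
tool_pos: [0.481, -0.205, 0.2387]
tcp_rot: [2.219, 2.219, 0.002]
wrist_force: [-0.3, 0.1, 0.4]
width: 1.002
grip_force: 0.0
```

Run:
```python
from workcell import bot
import cv2
s=bot.read_state();print(s['tool_pos'],s['width'])
c=bot.read_camera("scene"); cv2.imwrite("pics/s3.png",cv2.resize(c["pixels"][110:270,320:470],None,fx=3,fy=3))
```

```text
[ 0.48101086 -0.20502463  0.23871594] 1.0022322731261852
```

View pics/s3.png

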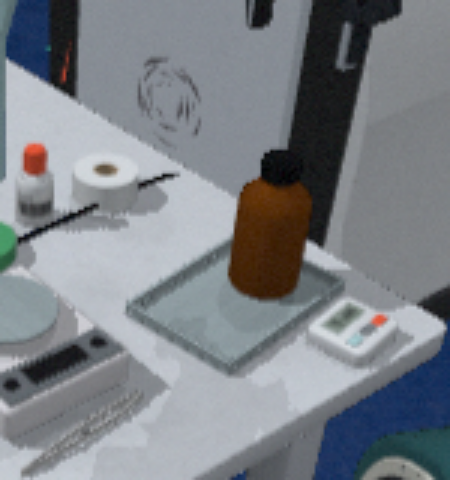

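The amber bottle stands upright in the far half of the tray at (270,240). Next is the diluent bottle.

Emit:
play_rows(steps=[0.03,-0.001,0,0,0.085,-0.003,0,0,0.145,-0.006,0,0,0.205,-0.008,0,0,0.265,-0.011,0,0,0.325,-0.013,0,0,0.385,-0.016,0,0,0.445,-0.018,0,0,0.49,-0.02,0,0,0.51,-0.021,0,0])

```text
time: 10.8
tool_pos: [0.4587, 0.3076, 0.2355]
tcp_rot: [2.219, 2.224, 0.001]
wrist_force: [0.1, -1.1, 0.8]
width: 1.001
grip_force: 0.0
```

Emit:
play_rows(steps=[0,0,0.01,0,0,0,0.04,0,0,0,0.08,0,0,0,0.115,0,0,0,0.136,0,0,0,0.145,0,0,0,0.146,0,0,0,0.146,0])

```text
time: 11.8
tool_pos: [0.46, 0.3053, 0.0903]
tcp_rot: [2.222, 2.22, 0.003]
wrist_force: [0.4, 0.9, 0.2]
width: 0.999
grip_force: 0.0
```

Emit:
play_rows(steps=[0,0,0,0,0,0,0,0,0,0,0,0,0,0,0,0,0,0,0,0,0,0,0,0,0,0,0,0,0,0,0,0], jaw=255)

```text
time: 12.8
tool_pos: [0.4595, 0.3058, 0.0904]
tcp_rot: [2.221, 2.222, 0.002]
wrist_force: [-2.2, -0.5, 5.1]
width: 0.614
grip_force: 46.8
```

Emit:
play_rows(steps=[0,0,-0.005,0,0,0,-0.015,0,0,0,-0.032,0,0,0,-0.052,0,0,0,-0.072,0,0,0,-0.09,0,0,0,-0.103,0,0,0,-0.11,0])

```text
time: 13.8
tool_pos: [0.4595, 0.3056, 0.2005]
tcp_rot: [2.221, 2.221, 0.002]
wrist_force: [0.2, -0.0, -2.2]
width: 0.622
grip_force: 47.5
```

Emit:
play_rows(steps=[-0.008,0,0,0,-0.025,0.001,0,0,-0.05,0.002,0,0,-0.08,0.002,0,0,-0.115,0.003,0,0,-0.15,0.004,0,0,-0.185,0.005,0,0,-0.22,0.006,0,0,-0.255,0.007,0,0,-0.29,0.008,0,0])

```text
time: 15.05
tool_pos: [0.4659, 0.0133, 0.1983]
tcp_rot: [-2.221, -2.22, 0.002]
wrist_force: [-0.0, 0.1, -2.9]
width: 0.617
grip_force: 47.5
```

Emit:
play_rows(steps=[-0.033,0.001,0,0,-0.063,0.002,0,0,-0.09,0.002,0,0,-0.113,0.003,0,0,-0.131,0.003,0,0,-0.139,0.003,0,0,-0.14,0.003,0,0,-0.14,0.003,0,0])

```text
time: 16.05
tool_pos: [0.47, -0.1241, 0.1992]
tcp_rot: [-2.221, -2.221, -0.0]
wrist_force: [-0.6, -0.1, -3.1]
width: 0.62
grip_force: 47.5
```

Emit:
play_rows(steps=[0,0,0.015,0,0,0,0.04,0,0,0,0.065,0,0,0,0.088,0,0,0,0.102,0,0,0,0.109,0,0,0,0.112,0,0,0,0.114,0,0,0,0.115,0,0,0,0.115,0])

```text
time: 17.3
tool_pos: [0.4705, -0.1247, 0.0847]
tcp_rot: [2.221, 2.221, 0.001]
wrist_force: [-0.7, 0.0, -1.3]
width: 0.62
grip_force: 47.6
```

Emit:
play_rows(steps=[0,0,0.001,0,0,0,0.001,0,0,0,0.001,0])

```text
time: 17.68
tool_pos: [0.4706, -0.1249, 0.0844]
tcp_rot: [2.221, 2.221, 0.0]
wrist_force: [-2.0, 1.3, 6.2]
width: 0.619
grip_force: 48.2
```

Emit:
play_rows(steps=[0,0,0,0,0,0,0,0,0,0,0,0,0,0,0,0,0,0,0,0,0,0,-0.01,0,0,0,-0.035,0,0,0,-0.075,0,0,0,-0.12,0,0,0,-0.15,0], jaw=0)

```text
time: 18.92
tool_pos: [0.471, -0.1249, 0.2366]
tcp_rot: [2.219, 2.219, 0.003]
wrist_force: [-0.2, 0.4, 0.2]
width: 1.001
grip_force: 0.0
```

Run:
```python
from workcell import bot
import cv2
s=bot.read_state();print(s['tool_pos'],s['width'])
c=bot.read_camera("scene"); cv2.imwrite("pics/s4.png",cv2.resize(c["pixels"][110:330,190:470],None,fx=2.5,fy=2.5))
c=bot.read_camera("top"); cv2.imwrite("pics/t4.png",c["pixels"])
```

```text
[ 0.47104404 -0.12487491  0.23660808] 1.0007953200756288
```

View pics/s4.png

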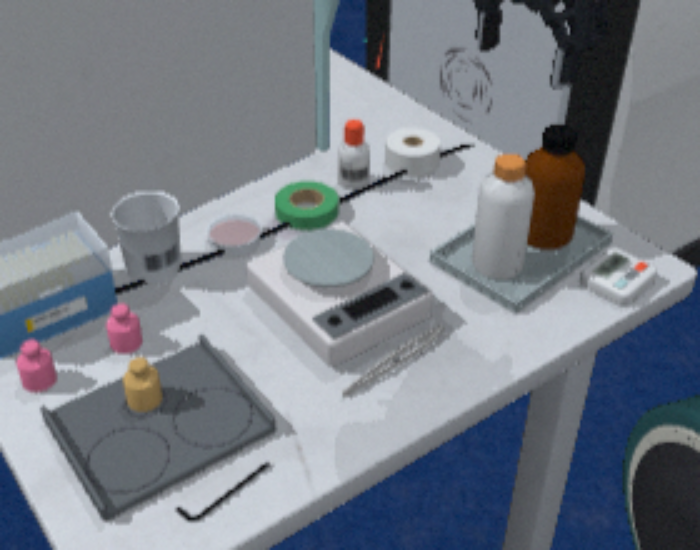

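Both bottles stand upright in the tray, and the empty rings now show at (129,461) and (213,416). The weight's knob is at (141,364) and the pan at (329,257). I'll cross-check these against the top view.

Run:
```python
from h import *
from workcell import bot
c=bot.read_camera("scene"); S=dict(K=c['mtx'],R=c['R'],t=c['t'])
g=lambda x,y:(190+(x+.5)/2.5-.5,110+(y+.5)/2.5-.5)
for n,p,z in(('ringL',(129,461),.01),('ringR',(213,416),.01),('knob',(141,364),.055),('pan',(329,257),.054)): print(n,ray(g(*p),z,S).round(4))
```

```text
ringL [0.4521 0.3062 0.01  ]
ringR [0.4543 0.2259 0.01  ]
knob [0.5036 0.2639 0.055 ]
pan [0.5307 0.0482 0.054 ]
```

The scene camera reads about 6 mm less in x. The bottles now stand at known arm positions, so they can calibrate the cameras. I'll move towards the weight first so the arm is out of the way.

Emit:
play_rows(steps=[0.03,0.003,0,0,0.085,0.009,0,0,0.145,0.015,0,0,0.205,0.021,0,0,0.265,0.027,0,0,0.325,0.033,0,0,0.37,0.037,0,0,0.389,0.038,0,0,0.389,0.038,0,0])

```text
time: 20.2
tool_pos: [0.5074, 0.2646, 0.2319]
tcp_rot: [-2.219, -2.223, 0.004]
wrist_force: [0.9, -0.3, 0.5]
width: 1.002
grip_force: 0.0
```

Run:
```python
from workcell import bot
import cv2,numpy as np
s=bot.read_state();print(s['tool_pos'],s['width'])
a=bot.read_camera("top")["pixels"]; cv2.imwrite("pics/t5.png",a)
b=bot.read_camera("scene")["pixels"]; cv2.imwrite("pics/s5.png",b)
w=bot.read_camera("wrist"); cv2.imwrite("pics/w5.png",w["pixels"]); np.savez("w5.npz",K=w["mtx"],R=w["R"],t=w["t"])
f=lambda i,y,x,k:cv2.resize(i[y[0]:y[1],x[0]:x[1]],None,fx=k,fy=k,interpolation=cv2.INTER_CUBIC)
A=f(a,(190,250),(370,470),4); B=f(b,(150,230),(370,450),5); 
C=cv2.resize(w["pixels"],(400,250))
im=np.zeros((600,800,3),np.uint8); im[:240,:400]=A; im[:400,400:800]=B; im[245:495,:400]=C
cv2.imwrite("pics/m5.png",im)
```

```text
[0.50738165 0.26463737 0.2318576 ] 1.0018967164778114
```

View pics/m5.png

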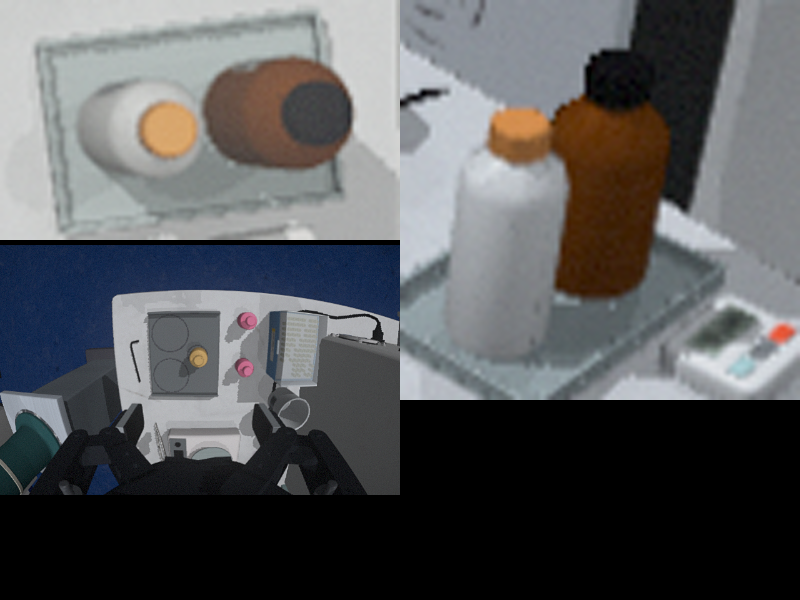

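The composite shows the caps from above at (168,130) and (317,113), and from the side at (520,121) and (620,64). The wrist camera sees the knob at (199,354) and the rings at (171,333) and (170,376).

Run:
```python
from h import *
from workcell import bot
c=bot.read_camera("scene"); S=dict(K=c['mtx'],R=c['R'],t=c['t'])
A=lambda x,y:(370+(x+.5)/4-.5,190+(y+.5)/4-.5)
B=lambda x,y:(370+(x-399.5)/5-.5,150+(y+.5)/5-.5)
print('truth dil .4705 -.1249 amb .4805 -.2049')
for n,r in(('top dil',ray(A(168,130),.135)),('top amb',ray(A(317,113),.136)),('sc dil',ray(B(520,121),.135,S)),('sc amb',ray(B(620,64),.136,S))): print(n,r.round(4))
W=np.load('w5.npz');K=W['K'];R=W['R'];t=W['t']
def wr(uv,z):
    d=(np.array(uv)-K[:2,2])/K[0,0]; r=np.hypot(*d); v=R.T@np.r_[d/r*np.sin(r),np.cos(r)]; o=-R.T@t
    return o+v*(z-o[2])/v[2]
D=lambda x,y:((x+.5)*1.6-.5,(y-244.5)*1.6-.5)
for n,p,z in(('knob',(199,354),.055),('ringL',(171,333),.01),('ringR',(170,376),.01)): print(n,wr(D(*p),z).round(4))
print(K[0,0],K[:2,2],-R.T@t)
import cv2
a=cv2.imread('pics/w5.png')
cv2.imwrite('pics/w5c.png',cv2.resize(a[105:255,200:400],None,fx=4,fy=4,interpolation=cv2.INTER_CUBIC))
```

```text
truth dil .4705 -.1249 amb .4805 -.2049
top dil [ 0.4707 -0.1219  0.135 ]
top amb [ 0.4803 -0.1993  0.136 ]
sc dil [ 0.4674 -0.1217  0.135 ]
sc amb [ 0.4756 -0.1995  0.136 ]
knob [0.5096 0.277  0.055 ]
ringL [0.4594 0.3073 0.01  ]
ringR [0.4548 0.226  0.01  ]
309.70691628693146 [316.53295956 204.02858971] [0.50776054 0.33602774 0.3586067 ]
```

View pics/w5c.png

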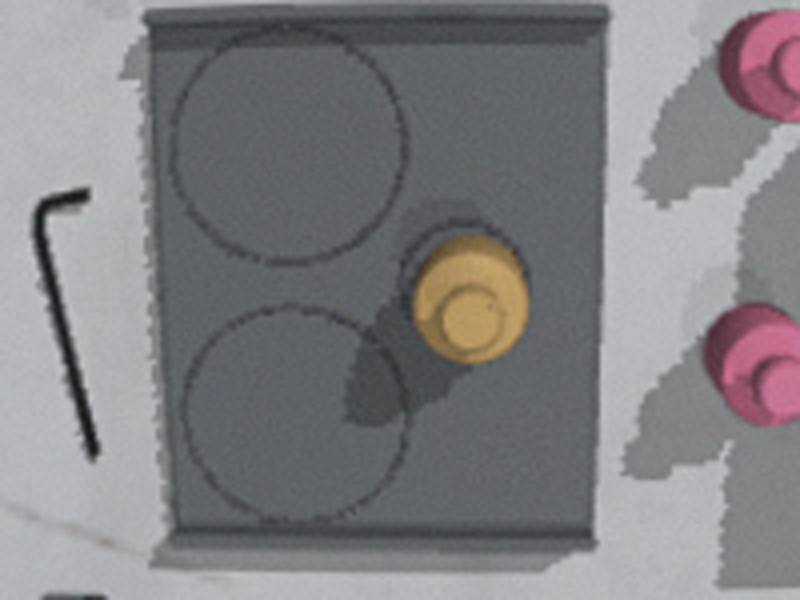

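```bash
cat >> h.py <<'E'
def wr(uv,z,W):
    K,R,t=W['K'],W['R'],W['t']
    d=(np.array(uv)-K[:2,2])/K[0,0]; r=np.hypot(*d); v=R.T@np.r_[d/r*np.sin(r),np.cos(r)]; o=-R.T@t
    return o+v*(z-o[2])/v[2]
E
python3 - <<'E'
from h import *
W=np.load('w5.npz')
D=lambda x,y:(200+(x+.5)/4-.5,105+(y+.5)/4-.5)
for n,p,z in(('knob',(473,319),.055),('ringL',(290,146),.01),('ringR',(297,413),.01)): print(n,wr(D(*p),z,W).round(4))
E
```

```text
knob [0.5088 0.2671 0.055 ]
ringL [0.4573 0.3073 0.01  ]
ringR [0.4568 0.2285 0.01  ]
```

Emit:
play_rows(steps=[0.001,0.001,0.03,0,0.001,0.001,0.08,0,0.001,0.001,0.13,0,0.001,0.001,0.165,0,0.001,0.001,0.185,0,0.001,0.001,0.195,0,0.001,0.001,0.2,0,0.001,0.001,0.2,0])

```text
time: 21.4
tool_pos: [0.51, 0.2657, 0.0342]
tcp_rot: [2.221, 2.221, 0.002]
wrist_force: [-0.8, -0.2, 0.2]
width: 0.995
grip_force: 0.0
```

Emit:
play_rows(steps=[0,0,0,0,0,0,0,0,0,0,0,0,0,0,0,0,0,0,0,0,0,0,0,0,0,0,0,0,0,0,0,0,0,0,0,0], jaw=255, grip_force=40)

```text
time: 22.52
tool_pos: [0.5094, 0.2656, 0.0338]
tcp_rot: [2.221, 2.221, 0.001]
wrist_force: [-1.6, -0.2, 5.0]
width: 0.338
grip_force: 39.6
```

Emit:
play_rows(steps=[0,0,-0.005,0,0,0,-0.02,0,0,0,-0.045,0,0,0,-0.075,0,0,0,-0.1,0,0,0,-0.115,0,0,0,-0.12,0])

```text
time: 23.4
tool_pos: [0.5096, 0.2656, 0.1545]
tcp_rot: [2.221, 2.221, 0.003]
wrist_force: [0.5, -1.5, -2.2]
width: 0.336
grip_force: 39.7
```

Emit:
play_rows(steps=[-0.01,0.001,0,0,-0.035,0.004,0,0,-0.07,0.008,0,0,-0.105,0.013,0,0,-0.14,0.018,0,0,-0.175,0.022,0,0,-0.2,0.025,0,0,-0.214,0.027,0,0,-0.2175,0.0275,0,0,-0.2175,0.0275,0,0])

```text
time: 24.65
tool_pos: [0.5364, 0.0482, 0.1529]
tcp_rot: [-2.221, -2.221, 0.0]
wrist_force: [0.6, 0.9, -2.5]
width: 0.336
grip_force: 39.7
```

Emit:
play_rows(steps=[0,0,0.015,0,0,0,0.035,0,0,0,0.052,0,0,0,0.063,0,0,0,0.069,0,0,0,0.072,0,0,0,0.073,0,0,0,0.073,0])

```text
time: 25.65
tool_pos: [0.5371, 0.0479, 0.0808]
tcp_rot: [2.221, 2.221, 0.001]
wrist_force: [-0.5, -0.4, -1.5]
width: 0.334
grip_force: 39.7
```

Emit:
play_rows(steps=[0,0,0.001,0,0,0,0.002,0,0,0,0.002,0,0,0,0.002,0])

```text
time: 26.15
tool_pos: [0.5367, 0.0479, 0.0783]
tcp_rot: [2.221, 2.221, 0.0]
wrist_force: [-0.2, 0.3, -2.7]
width: 0.333
grip_force: 39.7
```

Run:
```python
from workcell import bot
import cv2
b=bot.read_camera("scene")["pixels"]
cv2.imwrite("pics/s6.png",cv2.resize(b[170:260,270:390],None,fx=5,fy=5,interpolation=cv2.INTER_CUBIC))
```

```text
(no output)
```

View pics/s6.png

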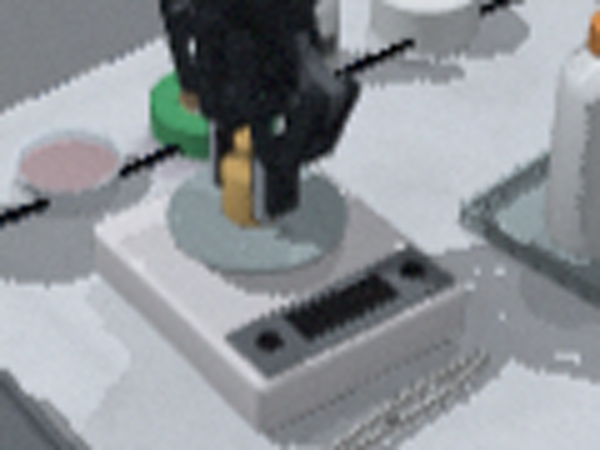

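The weight's left edge is at 222, which puts its centre at about (253,217), and the pan's centre is at (257,219). It is centred and almost down.

Emit:
play_rows(steps=[0,0,0.0005,0,0,0,0.001,0,0,0,0.001,0])

```text
time: 26.58
tool_pos: [0.5368, 0.0479, 0.0778]
tcp_rot: [2.221, 2.221, 0.0]
wrist_force: [-2.3, -0.0, 3.8]
width: 0.329
grip_force: 40.2
```

Contact. Release and rise.

Emit:
play_rows(steps=[0,0,0,0,0,0,0,0,0,0,0,0,0,0,0,0,0,0,0,0,0,0,-0.01,0,0,0,-0.035,0,0,0,-0.075,0,0,0,-0.12,0,0,0,-0.16,0], jaw=0)

```text
time: 27.82
tool_pos: [0.5369, 0.0479, 0.2399]
tcp_rot: [2.221, 2.221, 0.002]
wrist_force: [0.7, 0.0, -0.6]
width: 0.998
grip_force: 0.0
```

Emit:
play_rows(steps=[-0.02,-0.008,0,0,-0.065,-0.025,0,0,-0.115,-0.044,0,0,-0.155,-0.059,0,0,-0.173,-0.066,0,0,-0.173,-0.066,0,0,-0.173,-0.066,0,0])

```text
time: 28.7
tool_pos: [0.4704, -0.1248, 0.2369]
tcp_rot: [-2.221, -2.22, -0.0]
wrist_force: [0.3, -0.2, 0.2]
width: 1.001
grip_force: 0.0
```

Run:
```python
from workcell import bot
import cv2
s=bot.read_state();print(s['tool_pos'])
b=bot.read_camera("scene")["pixels"]
cv2.imwrite("pics/s7.png",cv2.resize(b[160:260,270:450],None,fx=4,fy=4,interpolation=cv2.INTER_CUBIC))
```

```text
[ 0.47037211 -0.12479353  0.23693213]
```

View pics/s7.png

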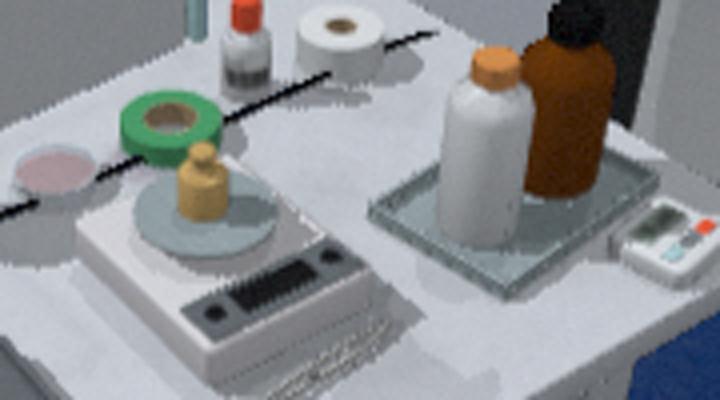

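The weight stands upright on the pan at (204,205), and the pan's centre is near (206,213). I'll check the centring numerically in the top view.

Run:
```python
from h import *
from workcell import bot
import cv2
b=bot.read_camera("top")["pixels"]; cv2.imwrite("pics/t7.png",b); a=cv2.imread("pics/top0.png")
def proj(P):
    q=(P@T['R'].T+T['t'])@T['K'].T; return q[:,:2]/q[:,2:]
def brass(i,roi):
    h=cv2.cvtColor(i,cv2.COLOR_BGR2HSV); m=cv2.inRange(h,(14,70,60),(30,255,255)); z=np.zeros_like(m); x0,x1,y0,y1=roi; z[y0:y1,x0:x1]=m[y0:y1,x0:x1]
    ys,xs=np.nonzero(z); return np.array([xs.mean(),ys.mean()]),len(xs)
th=np.linspace(0,2*np.pi,60)
def model(x,y,z):
    P=np.array([[x+r*np.cos(t),y+r*np.sin(t),z+h] for r,h in((.0155,0),(.0155,.032),(.008,.045)) for t in th])
    hull=cv2.convexHull((proj(P)*16).astype(np.int32)); M=cv2.moments(hull); return np.array([M['m10']/M['m00'],M['m01']/M['m00']])/16
def solve(c,z,g):
    from scipy.optimize import fsolve
    return fsolve(lambda p:model(p[0],p[1],z)-c,g,epsfcn=1e-4)
for i,roi,z,g in((a,(220,245,190,215),.01,(.51,.264)),(b,(310,350,170,215),.054,(.537,.048))):
    c,n=brass(i,roi); print(c,n,model(*g,z),solve(c,z,g))
# pan: bluish disc on white in initial image
h=cv2.cvtColor(a,cv2.COLOR_BGR2HSV)[165:222,300:360]; m=((h[...,1]>15)&(h[...,0]>80)&(h[...,0]<110)).astype(np.uint8); m[50:]=0
n,l,st,ce=cv2.connectedComponentsWithStats(m); k=1+np.argmax(st[1:,4]); ct=max(cv2.findContours((l==k).astype(np.uint8),0,1)[0],key=len)
e=cv2.fitEllipse(cv2.convexHull(ct)); print(st[k],e, ray((e[0][0]+300,e[0][1]+165),.054))
```

```text
[234.06369427 203.01273885] 157 [234.4616315  202.71762147] [0.50931767 0.26491603]
[328.97163121 190.39716312] 141 [328.82339745 190.94648429] [0.53822569 0.04767025]<stdin>:16: RuntimeWarning: The iteration is not making good progress, as measured by the 
 improvement from the last ten iterations.
Traceback (most recent call last):
cv2.error: OpenCV(4.12.0) /io/opencv/modules/imgproc/src/shapedescr.cpp:361: error: (-201:Incorrect size of input array) There should be at least 5 points to fit the ellipse in function 'fitEllipseNoDirect'
```

In the same camera the weight is at (0.538, 0.048) and the pan's centre at (0.537, 0.047), so it is centred to about 1 mm. Now I'll take the diluent bottle back.

Emit:
play_rows(steps=[0,0,0.015,0,0,0,0.05,0,0,0,0.09,0,0,0,0.125,0,0,0,0.144,0,0,0,0.152,0,0,0,0.153,0,0,0,0.153,0])

```text
time: 29.8
tool_pos: [0.4714, -0.1252, 0.085]
tcp_rot: [2.22, 2.221, 0.001]
wrist_force: [-0.4, -0.4, 0.2]
width: 1.003
grip_force: 0.0
```

Emit:
play_rows(steps=[0,0,0,0,0,0,0,0,0,0,0,0,0,0,0,0,0,0,0,0,0,0,0,0,0,0,0,0,0,0,0,0], jaw=255, grip_force=45)

```text
time: 30.8
tool_pos: [0.471, -0.1254, 0.0853]
tcp_rot: [2.221, 2.221, 0.0]
wrist_force: [-2.5, 0.7, 5.4]
width: 0.62
grip_force: 46.6
```

Emit:
play_rows(steps=[0,0,-0.005,0,0,0,-0.015,0,0,0,-0.032,0,0,0,-0.056,0,0,0,-0.08,0,0,0,-0.104,0,0,0,-0.124,0,0,0,-0.136,0,0,0,-0.14,0])

```text
time: 31.92
tool_pos: [0.4711, -0.1252, 0.2255]
tcp_rot: [2.22, 2.22, 0.001]
wrist_force: [-0.8, 0.2, -2.1]
width: 0.616
grip_force: 47.5
```

Emit:
play_rows(steps=[0.008,0,0,0,0.025,-0.001,0,0,0.05,-0.002,0,0,0.08,-0.002,0,0,0.115,-0.003,0,0,0.15,-0.004,0,0,0.185,-0.005,0,0,0.22,-0.006,0,0,0.255,-0.007,0,0,0.29,-0.008,0,0])

```text
time: 33.17
tool_pos: [0.4613, 0.1669, 0.2233]
tcp_rot: [-2.22, -2.221, 0.002]
wrist_force: [0.2, 0.4, -2.4]
width: 0.619
grip_force: 47.5
```

Emit:
play_rows(steps=[0.033,-0.001,0,0,0.063,-0.002,0,0,0.09,-0.002,0,0,0.113,-0.003,0,0,0.131,-0.0035,0,0,0.1395,-0.0035,0,0,0.1405,-0.0035,0,0,0.1405,-0.0035,0,0,0.1405,-0.0035,0,0])

```text
time: 34.3
tool_pos: [0.4593, 0.3047, 0.2243]
tcp_rot: [2.222, 2.22, -0.0]
wrist_force: [0.4, -0.3, -1.4]
width: 0.62
grip_force: 47.5
```

Emit:
play_rows(steps=[0,0,0.015,0,0,0,0.04,0,0,0,0.065,0,0,0,0.09,0,0,0,0.11,0,0,0,0.122,0,0,0,0.129,0,0,0,0.132,0,0,0,0.132,0,0,0,0.132,0])

```text
time: 35.55
tool_pos: [0.4597, 0.3058, 0.0931]
tcp_rot: [2.221, 2.221, 0.002]
wrist_force: [0.2, -0.2, -2.1]
width: 0.623
grip_force: 47.5
```

Emit:
play_rows(steps=[0,0,0.001,0,0,0,0.002,0,0,0,0.002,0,0,0,0.002,0])

```text
time: 36.05
tool_pos: [0.4595, 0.3058, 0.0913]
tcp_rot: [2.221, 2.221, 0.002]
wrist_force: [-1.5, -0.6, 6.0]
width: 0.623
grip_force: 48.0
```

Contact. Release, rise, and go to the amber bottle.

Emit:
play_rows(steps=[0,0,0,0,0,0,0,0,0,0,0,0,0,0,0,0,0,0,0,0,0,0,-0.01,0,0,0,-0.035,0,0,0,-0.075,0,0,0,-0.12,0,0,0,-0.15,0], jaw=0)

```text
time: 37.3
tool_pos: [0.46, 0.3059, 0.2438]
tcp_rot: [2.221, 2.221, 0.006]
wrist_force: [0.6, 0.9, 0.7]
width: 1.0
grip_force: 0.0
```

Emit:
play_rows(steps=[-0.03,0.001,0,0,-0.085,0.003,0,0,-0.145,0.006,0,0,-0.205,0.008,0,0,-0.265,0.011,0,0,-0.325,0.013,0,0,-0.385,0.016,0,0,-0.445,0.018,0,0,-0.49,0.02,0,0,-0.51,0.021,0,0])

```text
time: 38.55
tool_pos: [0.4801, -0.2069, 0.2411]
tcp_rot: [2.224, 2.218, 0.0]
wrist_force: [0.0, 0.5, -0.6]
width: 1.001
grip_force: 0.0
```

Run:
```python
from h import *
from workcell import bot
import cv2
s=bot.read_state();print(s['tool_pos'])
b=bot.read_camera("top")["pixels"]; cv2.imwrite("pics/t8.png",b); a=cv2.imread("pics/top0.png")
sa=cv2.imread("pics/scene0.png"); sb=bot.read_camera("scene")["pixels"]
def org(i,x0,x1,y0,y1):
    m=cv2.inRange(cv2.cvtColor(i[y0:y1,x0:x1],cv2.COLOR_BGR2HSV),(8,120,90),(20,255,255)); ys,xs=np.nonzero(m); return np.array([xs.mean()+x0,ys.mean()+y0]),len(xs)
for i in(a,b): print('top',*org(i,190,222,210,242),ray(org(i,190,222,210,242)[0],.141))
for i in(sa,sb): print('scene',*org(i,215,243,238,262))
```

```text
[ 0.48008922 -0.20689079  0.24106214]
top [203.53947368 225.28947368] 152 [0.45952897 0.30444172 0.141     ]
top [203.26351351 225.34459459] 148 [0.45941113 0.304996   0.141     ]
scene [230.75862069 249.81773399] 203
scene [230.5        249.89215686] 204
```

The diluent bottle is back to within 0.6 mm. Now the amber one.

Emit:
play_rows(steps=[0,0,0.015,0,0,0,0.05,0,0,0,0.09,0,0,0,0.125,0,0,0,0.144,0,0,0,0.152,0,0,0,0.155,0,0,0,0.155,0])

```text
time: 39.65
tool_pos: [0.4807, -0.2044, 0.0859]
tcp_rot: [2.22, 2.221, 0.001]
wrist_force: [-0.1, 0.7, 0.4]
width: 1.004
grip_force: 0.0
```

Emit:
play_rows(steps=[0,0,0,0,0,0,0,0,0,0,0,0,0,0,0,0,0,0,0,0,0,0,0,0,0,0,0,0], jaw=255)

```text
time: 40.52
tool_pos: [0.4804, -0.205, 0.0865]
tcp_rot: [2.221, 2.22, 0.0]
wrist_force: [-3.4, 0.8, 6.3]
width: 0.723
grip_force: 48.4
```

Emit:
play_rows(steps=[0,0,-0.005,0,0,0,-0.015,0,0,0,-0.032,0,0,0,-0.056,0,0,0,-0.08,0,0,0,-0.104,0,0,0,-0.124,0,0,0,-0.136,0,0,0,-0.14,0])

```text
time: 41.65
tool_pos: [0.4806, -0.2048, 0.2265]
tcp_rot: [2.22, 2.22, 0.001]
wrist_force: [-0.5, -0.2, -4.1]
width: 0.73
grip_force: 50.0
```

Emit:
play_rows(steps=[0.008,0,0,0,0.025,-0.001,0,0,0.05,-0.003,0,0,0.08,-0.004,0,0,0.115,-0.006,0,0,0.15,-0.008,0,0,0.185,-0.01,0,0,0.22,-0.012,0,0,0.255,-0.013,0,0,0.29,-0.015,0,0])

```text
time: 42.9
tool_pos: [0.4638, 0.0874, 0.2244]
tcp_rot: [-2.22, -2.221, 0.002]
wrist_force: [0.5, 0.0, -3.4]
width: 0.724
grip_force: 50.0
```

Emit:
play_rows(steps=[0.033,-0.002,0,0,0.063,-0.003,0,0,0.09,-0.005,0,0,0.113,-0.006,0,0,0.13,-0.007,0,0,0.138,-0.007,0,0,0.139,-0.007,0,0,0.139,-0.007,0,0,0.139,-0.007,0,0])

```text
time: 44.02
tool_pos: [0.4582, 0.2238, 0.2253]
tcp_rot: [2.222, 2.22, -0.0]
wrist_force: [0.7, 0.4, -3.0]
width: 0.726
grip_force: 50.1
```

Emit:
play_rows(steps=[0,0,0.015,0,0,0,0.04,0,0,0,0.065,0,0,0,0.09,0,0,0,0.11,0,0,0,0.122,0,0,0,0.129,0,0,0,0.132,0,0,0,0.132,0,0,0,0.132,0])

```text
time: 45.28
tool_pos: [0.4587, 0.2247, 0.094]
tcp_rot: [2.221, 2.221, 0.002]
wrist_force: [0.3, 0.2, -4.0]
width: 0.723
grip_force: 50.1
```

Emit:
play_rows(steps=[0,0,0.001,0,0,0,0.002,0,0,0,0.002,0,0,0,0.002,0])

```text
time: 45.78
tool_pos: [0.4586, 0.2248, 0.0925]
tcp_rot: [2.221, 2.221, 0.002]
wrist_force: [-3.5, -0.6, 5.9]
width: 0.723
grip_force: 50.8
```

Emit:
play_rows(steps=[0,0,0,0,0,0,0,0,0,0,0,0,0,0,0,0,0,0,0,0,0,0,-0.01,0,0,0,-0.035,0,0,0,-0.075,0,0,0,-0.12,0,0,0,-0.15,0], jaw=0)

```text
time: 47.02
tool_pos: [0.459, 0.2248, 0.2447]
tcp_rot: [2.22, 2.22, 0.006]
wrist_force: [0.5, -0.1, -0.4]
width: 0.999
grip_force: 0.0
```

Emit:
play_rows(steps=[-0.03,0.001,0,0,-0.085,0.003,0,0,-0.145,0.006,0,0,-0.205,0.008,0,0,-0.265,0.011,0,0,-0.325,0.013,0,0,-0.38,0.016,0,0,-0.4,0.016,0,0,-0.4,0.016,0,0])

```text
time: 48.15
tool_pos: [0.4741, -0.1764, 0.2417]
tcp_rot: [-2.224, -2.219, -0.001]
wrist_force: [0.3, 0.9, 0.3]
width: 0.999
grip_force: 0.0
```

Run:
```python
from h import *
from workcell import bot
import cv2
b=bot.read_camera("top")["pixels"]; a=cv2.imread("pics/top0.png")
sb=bot.read_camera("scene")["pixels"]
def blk(i,x0=230,x1=264,y0=210,y1=244):
    m=cv2.inRange(i[y0:y1,x0:x1].max(2),0,62); n,l,s,c=cv2.connectedComponentsWithStats(m); k=1+np.argmax(s[1:,4]); return c[k]+[x0,y0],s[k,4]
for i in(a,b): print(*blk(i),ray(blk(i)[0],.142))
f=lambda i,y,x,k:cv2.resize(i[y[0]:y[1],x[0]:x[1]],None,fx=k,fy=k,interpolation=cv2.INTER_CUBIC)
cv2.imwrite("pics/end.png",np.vstack([f(b,(150,260),(180,360),3),f(sb,(170,330),(200,380),3)]))
```

```text
[243.5 234. ] 2 [0.44278219 0.22303528 0.142     ]
[251. 225.] 1 [0.46119166 0.20822511 0.142     ]
```

View pics/end.png

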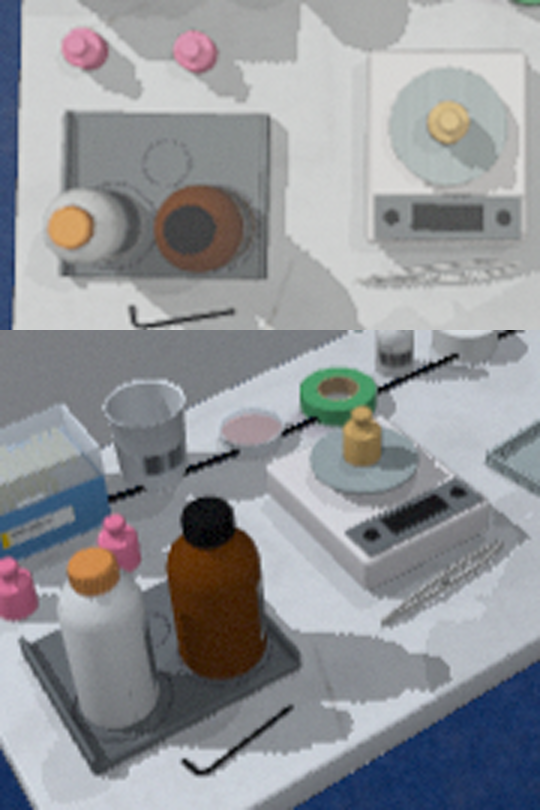

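Both bottles are upright on their places. The black cap is at (242.8,226.4) in the full top view, against (243.0,226.4) at the start. The weight stands centred on the pan, and the gripper is open and clear. I'll hand it in.

```bash
python3 -c "
from workcell import bot
print(bot.finish_job())"
```

```text
the job is handed in; nothing more can be done
None
```

The job is handed in at about 48 s of the 134 s allowed: the weight stands upright within about 1–2 mm of the pan's centre, and both bottles are back on their starting places, upright and within about 1 mm by the top camera.

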